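Dress the display board on a carvings stall

ROBOT

A 6-joint arm with a two-finger parallel gripper is mounted at the origin on the work surface. World frame = base frame: x ahead of the robot, y to its left, z up, the work surface at z = 0. Lengths are in m, angles in degrees, forces in N, time in s.
With the tool pointing down it reaches from about 0.3 to 0.75 m from the base axis. Payload 8.5 kg.
Tool frame: the origin (TCP) lies between the finger pads; the fingertips stand env.finger_overhang ahead of it and the grasp point (between the pads) lies 2 mm behind it (env.finger_overhang is the distance from the TCP to the fingertips, in m); z points along the fingers, y is the line along which they close (so a half turn about z gives the same grasp; the last joint's range is limited). The gripper opens to 85 mm and grips with 20 to 120 N. Pads are 22 mm wide; open, the fingers measure 114 mm over their backs; the gripper's body (76 mm by 85 mm) begins 54 mm behind the grasp point. The pads swing forward as they close: fully open they stand 13 mm farther back than shut.
Start: joints at [60.201, 21.807, 74.336, -0, 83.858, -12.336], TCP at [0.165, 0.525, 0.248] pointing down, gripper open.
Joint ranges: [-178.18, 178.18], [-50.72, 133.34], [12.68, 142.11], [-81.47, 261.47], [9.98, 163.14], [-165.26, 165.26]. Speed limits (degrees/s): [136.94, 136.94, 180, 180, 180, 180].

INTERFACE

Orientations are given as a 3x3 rotation matrix whose columns are the frame's x, y, z axes.
In Python, from rig import env gives the robot as it stands. The module is installed in compiled form; this text tells all that it offers.
- The arm moves only by the tool jog_arm, never from a script. Its arguments are lists of equal length, an entry for each row: "hand": the finger opening in m, from 0 to 0.0854; "travel": the shift along the world's x, y, z in m, a list of three; "yaw": the turn about the world's z in rad. A call has exactly 5 rows; each row shifts and turns the commanded pose from where the row before left it; what a row does not reach is not made up. A row lasts 1/8 s, in which the tool goes at most 62.5 mm and 10.7 degrees, less where a joint would pass 70% of its speed; a pose out of reach is approached as far as the arm can. A call is refused whole if a number of a shift passes 0.0625 or a number of a turn 0.188, either way. A call with a gripper value outside its range is refused whole. The fingers move at their own pace and stop on an object; "grip_force" is the grip in N (left out, the last holds). Time passes only in rows, so rows that do not move let the fingers close, or fill a call up. It gives the time, the measured TCP pose, the force, the opening and the grip force at its end, in the units of the state.
- env.observe(): the state, without advancing time (a new reading comes with each control period).
- env.get_image(name): name is "scene" or "top"; returns the picture (480x640x3 uint8, red, green, blue); there is no depth.
- env.calibration(name): a dict with "fx", "fy", "cx", "cy" (pixels), "position" and "rotation" of the camera in the world. Camera axes: x right, y down, z forward; pixel columns grow to the right and rows downward; lengths in m; the calibration is good to about 2 mm. A picture is of the moment at which its call begins. calibration takes no time and is no camera call.
- env.close_job(): hands the job in; it is judged then, once.
The state is a dict: "time_s": time; "q": joint angles; "qvel": joint speeds; "joint_efforts": joint torques, N m; "position": TCP position; "tool_rot": TCP orientation; "ft_force": force on the tool from outside, world axes, zero at the start; "wrist_torque": the same for the moment, N m; "grip_width": finger opening in m; "gripper_force": force on a finger pad.
Only numpy, scipy, OpenCV 4.12 (cv2) and the standard library are available. Lean on these libraries where they do the work, as an engineer would, in place of code of your own. Each camera call takes 0.05 s, during which the arm holds its last target. There are 200 camera calls.

TASK

Set out the display on the pale wooden board: put the black-and-white striped box on the middle of the round dark plinth and stand the black elephant on the middle of the box; stand the bone-white candle holder on the board midway between the plinth and the blue bowl, and the rust-red cup on the board close behind the holder on the board's dark centre line (behind means on the side away from the board's red front stripe), a finger's width or two between them. Everything stands upright and is let go; leave the bangle, the giraffe and the dish of beads where they are.

Things in the scene. Friction and masses are not known exactly. Their poses are not given: they have to be found in the camera images.
- box_centre (a point): loose trinket box, a solid closed block with broad bone-white and black stripes, 58 x 58 mm, 36 mm high, about 0.12 kg; the point is its centre, 18 mm above its underside; x and y are square to its sides (stripes run along y), z up. Starts on the table.
- elephant_centre (a point): loose black wooden elephant, 44 mm high, body 46 mm long and 28 mm wide (36 mm over the ears, which are only look and sit at the head end), about 0.07 kg; the head and trunk reach 45 mm ahead of the point along x; the body fills heights 18 to 44 mm above the feet, the four legs stand on 44 x 28 mm below it. The point is half-way up, 22 mm above the feet, at mid-body; x points to its head, y across it, z up. Grip it across y. Starts on the table.
- holder_centre (a point): loose round bone-white candle holder with two thin black bands and a brown disc on top, solid, 48 mm diameter, 44 mm high, about 0.09 kg; the point is its centre, 22 mm above its underside; z up. Starts on the table.
- cup_centre (a point): loose rust-red round cup with one pale band, open at the top, 46 mm diameter, straight-sided, 50 mm high, wall 4 mm, about 0.08 kg; the point is its centre, 25 mm above its underside; z up. Starts on the table.
- board_mid (a point): fixed pale wooden display board, 370 mm wide (y), 190 mm deep (x), 12 mm thick, with a red stripe along its front edge (the robot's side) and a thin dark centre line front to back. The point is on its top surface, on the centre line, 70 mm behind the front edge and 120 mm before the back edge, exactly midway between plinth and bowl; x points to the back of the board (away from the robot), y along its width to the left, z up.
- plinth_top (a point): fixed round dark wooden plinth, 90 mm diameter, 30 mm high, standing on the board 120 mm to the left or the right of the board's mid point (it varies); the point is the centre of its top face, 42 mm above the table
- bowl_rim (a point): fixed blue bowl of beads, 72 mm diameter at the rim, 40 mm high, standing on the board 120 mm to the other side of the mid point from the plinth; the point is the centre of its rim, 52 mm above the table. Nothing goes in it.
- bangle: bystander, loose: black bangle lying flat on the table, 72 mm outside diameter, 14 mm high; origin at the centre of its underside. Leave it.
- giraffe: bystander, loose: small tan giraffe on a 50 x 36 mm dark foot, 115 mm high; origin at the centre of its underside. Leave it.
- dish: bystander, loose: dark wooden dish of yellow beads, 84 mm diameter, 22 mm high; origin at the centre of its underside. Leave it.
Mind the look-alikes: they are no part of the job. Several things look just like the part that bears cup_centre: the one meant starts nearest to the robot's base.

How it is judged:
By the outcome, as a careful person would: the job done as asked, in the order asked, and still so for the second after the job is handed in, with the robot touching nothing.
It also fails if it takes over 109 s, if anything falls off the work surface, if the arm or the gripper's body presses on something with over 40 N, if the wrist force passes 120 N, or if a joint passes its speed limit or range.

## Working session

There is one attempt and no reset: what is moved stays moved. The work goes in short steps, Python scripts to look and compute and a tool call to move; the robot and the scene stay as the last step left them, time stands still between calls to the robot, and variables do not carry over. Pictures are saved under pics/ and viewed, at most 14 in all, crops included, and the job is handed in when it is done.

Besides the shell and the picture viewer there is one more tool, called by a JSON object that holds its "name" and its "arguments". jog_arm: Moves the arm, as the interface text tells. Its arguments: {"type":"object","properties":{"hand":{"type":"array"},"travel":{"type":"array"},"yaw":{"type":"array"},"grip_force":{"type":"number"}},"required":["hand","travel","yaw"]}

```bash
mkdir -p pics; cat > h.py <<'E'
import numpy as np,cv2
from rig import env
def shot(n,f):
    im=env.get_image(n); cv2.imwrite('pics/'+f,im[:,:,::-1]); return im
def px2w(n,u,v,z):
    c=env.calibration(n);R=np.array(c['rotation']);p=np.array(c['position'])
    d=R@np.array([(u-c['cx'])/c['fx'],(v-c['cy'])/c['fy'],1]);return p+d*(z-p[2])/d[2]
def w2px(n,P):
    c=env.calibration(n);R=np.array(c['rotation']);q=R.T@(np.array(P)-c['position'])
    return c['fx']*q[0]/q[2]+c['cx'],c['fy']*q[1]/q[2]+c['cy']
E
python3 - <<'E'
from h import *
shot('scene','s0.png');shot('top','t0.png')
print(env.calibration('top'),env.calibration('scene'),env.finger_overhang)
print(env.observe())
E
```

```text
{'fx': 481.274994762885, 'fy': 481.274994762885, 'cx': 318.3502670773728, 'cy': 239.7323070980468, 'position': array([ 0.47546728, -0.0174078 ,  1.27735642]), 'rotation': array([[-3.78148168e-03, -9.97250578e-01,  7.40066541e-02],
       [-9.99992525e-01,  3.83082458e-03,  5.24798997e-04],
       [-8.06862613e-04, -7.40041163e-02, -9.97257610e-01]])} {'fx': 480.9084656560865, 'fy': 480.9084656560865, 'cx': 314.2960026132601, 'cy': 240.27706426367843, 'position': array([1.2381952 , 0.50446984, 0.67711254]), 'rotation': array([[-0.60955995,  0.45432701, -0.64963346],
       [ 0.79269819,  0.35773986, -0.49361095],
       [ 0.00813899, -0.81584873, -0.57820809]])} 0.017
{'time_s': 0.1, 'q': array([ 6.02014155e+01,  2.18373873e+01,  7.43791238e+01, -4.49655202e-04,
        8.38578650e+01, -1.23351552e+01]), 'qvel': array([-0.05663312, -0.0711727 , -0.1594956 ,  0.02530552, -0.10197609,
        0.02967232]), 'joint_efforts': array([ 3.74910873e-03, -4.49218154e+01, -2.31656724e+01, -1.61823909e-04,
        3.65797954e-03,  3.00079671e-05]), 'position': array([0.16493038, 0.5244385 , 0.24777867]), 'tool_rot': array([[-9.53908858e-01,  3.00095790e-01, -6.38326104e-04],
       [ 3.00096348e-01,  9.53908226e-01, -1.13034559e-03],
       [ 2.69692570e-04, -1.26980600e-03, -9.99999157e-01]]), 'ft_force': array([-0.73118701, -0.20105633,  0.43754409]), 'wrist_torque': array([ 0.00840218, -0.01302318,  0.02037711]), 'gripper_force': 0.0, 'grip_width': 0.08530254459946046}
```

View pics/t0.png

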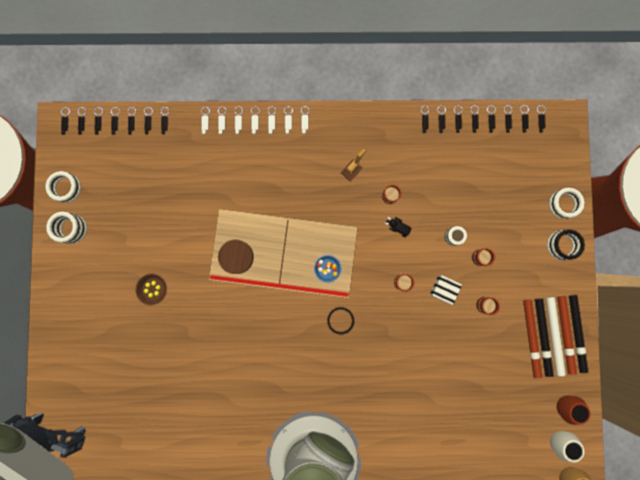

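View pics/s0.png

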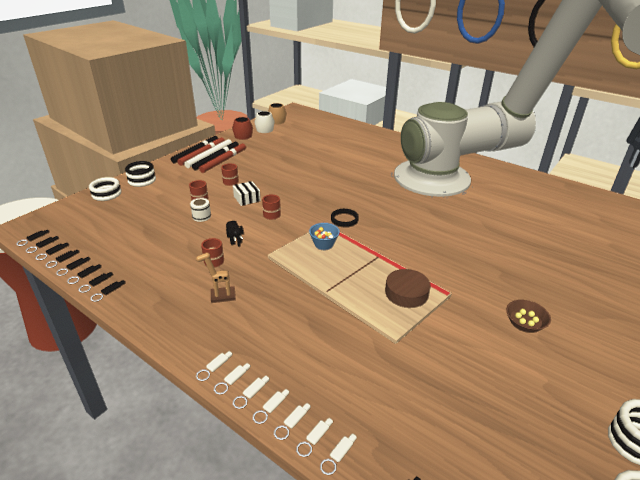

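The top view shows the plinth at about (236,257), bowl (327,268), box (446,290), elephant (398,226), holder (456,235) and cups at (391,193), (404,282), (484,257), (488,305). I'll enlarge it.

```bash
python3 - <<'E'
from h import *
im=cv2.imread('pics/t0.png')
cv2.imwrite('pics/c1.png',cv2.resize(im[180:320,370:510],None,fx=4.2,fy=4.2,interpolation=cv2.INTER_CUBIC))
cv2.imwrite('pics/c2.png',cv2.resize(im[200:340,200:370],None,fx=4.2,fy=4.2,interpolation=cv2.INTER_CUBIC))
for u,v in [(404,282),(391,193),(484,257),(488,305)]:
    p=px2w('top',u,v,.05);print(p,np.hypot(*p[:2]))
E
```

```text
[ 0.45804631 -0.2339301   0.05      ] 0.5143245227046921
[ 0.68651881 -0.20432454  0.05      ] 0.7162796926929741
[ 0.52077841 -0.43895454  0.05      ] 0.68109561916886
[ 0.3992521  -0.44552245  0.05      ] 0.5982411664274705
```

View pics/c1.png

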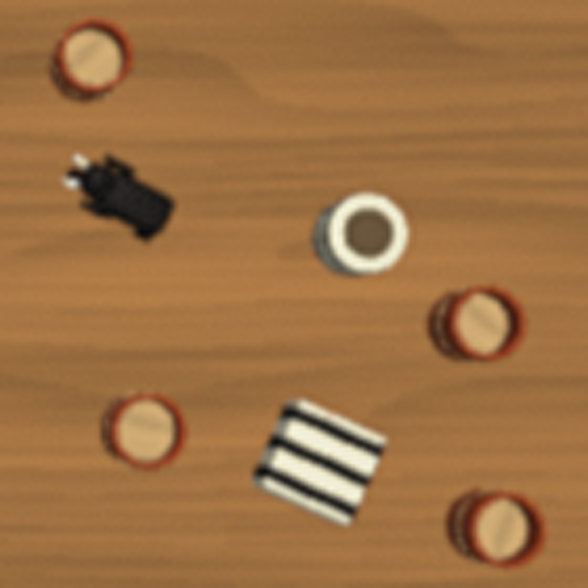

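View pics/c2.png

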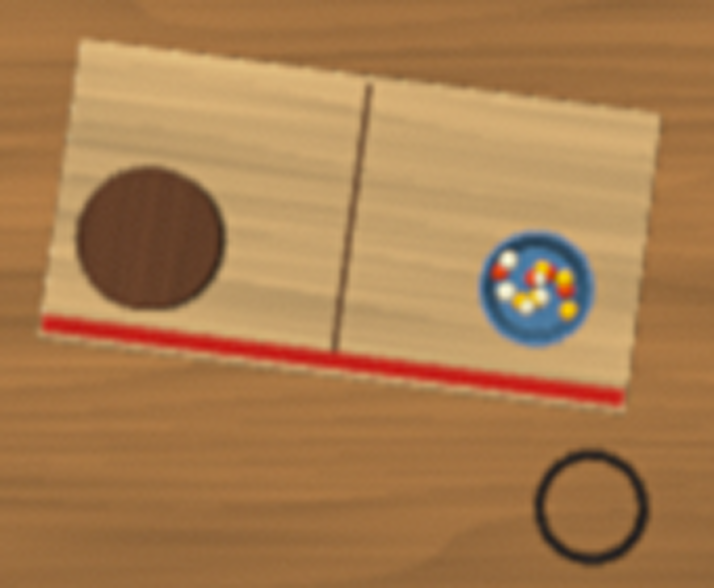

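Crop 1 gives cup top (147,431), holder top (369,233), box top corners (303,400), (385,440), (350,523), (268,483), and the elephant running from its rump (163,222) to its tusks (70,175). Crop 2 gives plinth (151,238), bowl (538,289) and the centre line from (370,85) to (335,352).

```bash
python3 - <<'E'
from h import *
np.set_printoptions(precision=4,suppress=True)
A=lambda u,v,z:px2w('top',370+u/4.2,180+v/4.2,z)
B=lambda u,v,z:px2w('top',200+u/4.2,200+v/4.2,z)
ang=lambda d:np.degrees(np.arctan2(d[1],d[0]))
print('cup',A(147,431,.05),'holder',A(369,233,.044))
c=[A(u,v,.036) for u,v in [(303,400),(385,440),(350,523),(268,483)]]
print('box',np.mean(c,0),[ (np.linalg.norm(c[i]-c[i-1]),ang(c[i]-c[i-1])) for i in range(4)])
r,t=A(163,222,.035),A(70,175,.025);d=t-r;d[2]=0
print('ele',r,t,np.linalg.norm(d),ang(d),r+.023*d/np.linalg.norm(d))
p,b=B(151,238,.042),B(538,289,.052)
print('pl',p,'bowl',b,'mid',(p+b)/2,np.linalg.norm((p-b)[:2]),ang(p-b)-90)
f,k=B(334,355,.012),B(370,83,.012);d=k-f
print('line',f,k,np.linalg.norm(d),ang(d), 'mid',f+d/np.linalg.norm(d)*.07)
q=[B(*x,.012) for x in [(80,40),(660,115),(622,410),(40,335)]]
for i in range(4):print(q[i],np.linalg.norm(q[i]-q[i-1]),ang(q[i]-q[i-1]))
# elephant seg (both cams)
im=cv2.imread('pics/t0.png')
m=(im.max(2)<60).astype(np.uint8);m[:, :380]=0;m[:,415:]=0;m[:210]=0;m[245:]=0
print('elerect',cv2.minAreaRect(cv2.findNonZero(m)))
# scene-view check overlay
s=cv2.imread('pics/s0.png')
for P in [A(147,431,.05),A(369,233,.044),np.mean(c,0),r+.023*(t-r)/np.linalg.norm(t-r)+[0,0,.009],p,b]+[x for x in c]+[f+d/np.linalg.norm(d)*.07]:
    u,v=w2px('scene',P);cv2.drawMarker(s,(round(u*1),round(v)),(0,255,0),0,5,1)
cv2.imwrite('pics/s1.png',cv2.resize(s[150:330,170:470],None,fx=2.6,fy=2.6,interpolation=cv2.INTER_CUBIC))
E
```

```text
cup [ 0.4565 -0.2364  0.05  ] holder [ 0.5766 -0.3754  0.044 ]
box [ 0.4373 -0.3483  0.036 ] [(np.float64(0.055244794132776116), np.float64(-24.051386802449926)), (np.float64(0.0553278886556143), np.float64(-116.37378343509266)), (np.float64(0.055156212553282215), np.float64(155.7761946173563)), (np.float64(0.055158506539661534), np.float64(63.71142763815185))]
ele [ 0.5846 -0.2512  0.035 ] [ 0.6151 -0.1957  0.025 ] 0.06334241569748628 61.22688139160299 [ 0.5957 -0.231   0.035 ]
pl [0.5244 0.195  0.042 ] bowl [ 0.4922 -0.0413  0.052 ] mid [0.5083 0.0769 0.047 ] 0.23839588154035038 -7.752201458548868
line [0.4522 0.0854 0.012 ] [0.6226 0.0631 0.012 ] 0.17193675045602205 -7.451063492110716 mid [0.5216 0.0763 0.012 ]
[0.6506 0.246  0.012 ] 0.1867570311951262 -7.022367833853342
[ 0.6017 -0.1193  0.012 ] 0.3686135601446296 -97.62939317887017
[ 0.4174 -0.0939  0.012 ] 0.18603489078016383 172.1414043946104
[0.4653 0.2689 0.012 ] 0.36589147753012635 82.48228031950319
elerect ((398.0000305175781, 226.00001525878906), (24.149532318115234, 12.521980285644531), 26.56505012512207)
```

View pics/s1.png

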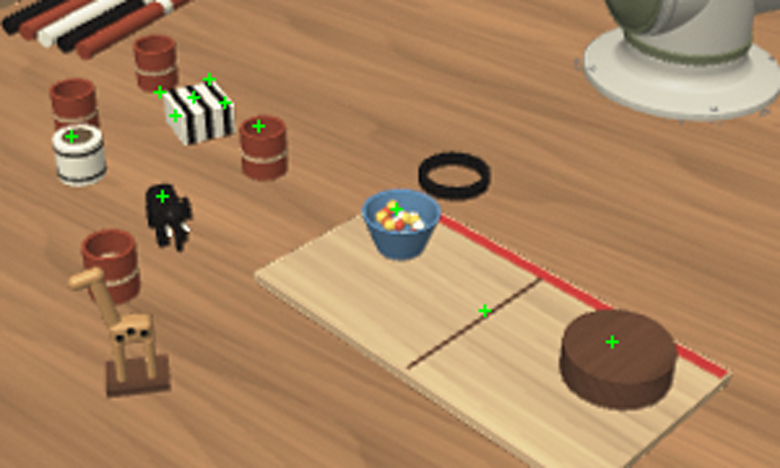

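The overlay is consistent to about 5 mm, offset systematically. The plinth–bowl distance (238 mm) and the board size agree with the given values. I'll start with the box.

{"name": "jog_arm", "arguments": {"hand": [0.0854, 0.0854, 0.0854, 0.0854, 0.0854], "travel": [[0.05, -0.03, 0], [0.05, -0.03, 0], [0.05, -0.03, 0], [0.05, -0.03, 0], [0.05, -0.03, 0]], "yaw": [-0.03, -0.03, -0.03, -0.03, -0.03], "grip_force": 35}}

```text
time_s: 0.72
position: [0.4164, 0.3734, 0.2481]
tool_rot: [[-0.898, 0.44, -0.0], [0.44, 0.898, -0.0], [0.0, -0.0, -1.0]]
ft_force: [0.4, 0.4, 0.7]
grip_width: 0.0853
gripper_force: 0.0
```

{"name": "jog_arm", "arguments": {"hand": [0.0854, 0.0854, 0.0854, 0.0854, 0.0854], "travel": [[0, -0.06, 0], [0, -0.06, 0], [0, -0.06, 0], [0, -0.06, 0], [0, -0.06, 0]], "yaw": [0, 0, 0, 0, 0]}}

```text
time_s: 1.35
position: [0.4146, 0.0728, 0.2482]
tool_rot: [[-0.898, 0.439, -0.0], [0.439, 0.898, -0.0], [0.0, -0.0, -1.0]]
ft_force: [1.2, -0.3, -0.2]
grip_width: 0.0854
gripper_force: 0.0
```

{"name": "jog_arm", "arguments": {"hand": [0.0854, 0.0854, 0.0854, 0.0854, 0.0854], "travel": [[0, -0.06, 0], [0, -0.06, 0], [0, -0.06, 0], [0, -0.06, 0], [0, -0.06, 0]], "yaw": [0, 0, 0, 0, 0]}}

```text
time_s: 1.98
position: [0.4146, -0.2273, 0.2482]
tool_rot: [[-0.898, 0.44, -0.0], [0.44, 0.898, 0.0], [0.0, 0.0, -1.0]]
ft_force: [-0.3, 0.4, -0.1]
grip_width: 0.0849
gripper_force: 0.0
```

{"name": "jog_arm", "arguments": {"hand": [0.0854, 0.0854, 0.0854, 0.0854, 0.0854], "travel": [[0.011, -0.05, -0.03], [0.01, -0.05, -0.03], [0, -0.02, -0.04], [0, 0, -0.05], [0, 0, -0.03]], "yaw": [0, 0, 0, 0, 0]}}

```text
time_s: 2.6
position: [0.4352, -0.3449, 0.0657]
tool_rot: [[-0.898, 0.44, -0.002], [0.44, 0.898, 0.003], [0.003, 0.001, -1.0]]
ft_force: [0.4, -0.4, -0.3]
grip_width: 0.0853
gripper_force: 0.0
```

{"name": "jog_arm", "arguments": {"hand": [0.0854, 0.0854, 0.05, 0.05, 0.05], "travel": [[0, 0, -0.025], [0, 0, -0.019], [0, 0, 0], [0, 0, 0], [0, 0, 0]], "yaw": [0, 0, 0, 0, 0]}}

```text
time_s: 3.22
position: [0.4363, -0.3456, 0.0251]
tool_rot: [[-0.898, 0.439, 0.001], [0.439, 0.898, -0.001], [-0.001, -0.001, -1.0]]
ft_force: [0.5, 0.3, -0.8]
grip_width: 0.0573
gripper_force: 38.1
```

{"name": "jog_arm", "arguments": {"hand": [0.05, 0.05, 0.05, 0.05, 0.05], "travel": [[0, 0, 0], [0, 0, 0], [0, 0, 0.03], [0, 0, 0.05], [0, 0, 0.05]], "yaw": [0, 0, 0, 0, 0]}}

```text
time_s: 3.85
position: [0.4358, -0.3452, 0.1557]
tool_rot: [[-0.898, 0.439, -0.0], [0.439, 0.898, 0.0], [0.001, 0.0, -1.0]]
ft_force: [0.3, 0.2, -0.6]
grip_width: 0.0577
gripper_force: 38.1
```

{"name": "jog_arm", "arguments": {"hand": [0.05, 0.05, 0.05, 0.05, 0.05], "travel": [[0.008, 0.054, 0], [0.008, 0.054, 0], [0.009, 0.054, 0], [0.009, 0.054, 0], [0.009, 0.055, 0]], "yaw": [0.06, 0.06, 0.06, 0.07, 0.07]}}

```text
time_s: 4.47
position: [0.479, -0.0727, 0.1544]
tool_rot: [[-0.991, 0.132, 0.0], [0.132, 0.991, -0.0], [-0.0, -0.0, -1.0]]
ft_force: [-0.1, -0.6, -1.0]
grip_width: 0.0574
gripper_force: 38.1
```

{"name": "jog_arm", "arguments": {"hand": [0.05, 0.05, 0.05, 0.05, 0.05], "travel": [[0.008, 0.054, 0], [0.009, 0.054, 0], [0.009, 0.054, 0], [0.009, 0.054, 0], [0.009, 0.055, 0]], "yaw": [0, 0, 0, 0, 0]}}

```text
time_s: 5.1
position: [0.523, 0.1984, 0.1543]
tool_rot: [[-0.991, 0.134, 0.0], [0.134, 0.991, -0.0], [-0.0, -0.0, -1.0]]
ft_force: [1.4, -0.5, -1.1]
grip_width: 0.0574
gripper_force: 38.1
```

{"name": "jog_arm", "arguments": {"hand": [0.05, 0.05, 0.05, 0.05, 0.05], "travel": [[0, 0, -0.03], [0, 0, -0.03], [0, 0, -0.01], [0, 0, 0], [0, 0, 0]], "yaw": [0, 0, 0, 0, 0]}}

```text
time_s: 5.72
position: [0.5237, 0.1966, 0.0854]
tool_rot: [[-0.991, 0.135, 0.002], [0.135, 0.991, 0.0], [-0.002, 0.001, -1.0]]
ft_force: [0.7, 0.8, -1.1]
grip_width: 0.0572
gripper_force: 38.2
```

```bash
python3 - <<'E'
from h import *
shot('top','t1.png');shot('scene','s2.png')
t=cv2.imread('pics/t1.png')[190:310,190:310];s=cv2.imread('pics/s2.png')[220:340,340:460]
cv2.imwrite('pics/c3.png',np.hstack([cv2.resize(t,(400,400),interpolation=2),cv2.resize(s,(400,400),interpolation=2)]))
print(env.observe()['position'])
E
```

```text
[0.52352144 0.19659002 0.08535428]
```

View pics/c3.png

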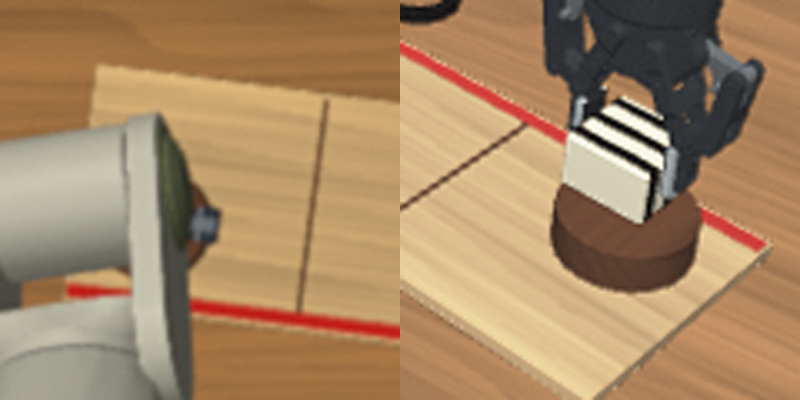

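```bash
python3 - <<'E'
from h import *
S=lambda u,v,z:px2w('scene',340+(u-400)/3.333,220+v/3.333,z)
a,b=S(563,185,.0605),S(642,221,.0605);c,d=S(569,133,.0965),S(652,181,.0965)
for m in (a,b),(c,d): print(m, np.linalg.norm(m[1]-m[0]),(m[0]+m[1])/2-.029*np.array([.991,-.134,0]))
print('plinth',px2w('scene',170+618/2.6,150+344/2.6,.042))
# ellipse fit of plinth in first scene image
for e in [(560,344),(676,344)]: print(px2w('scene',170+e[0]/2.6,150+e[1]/2.6,.042))
E
```

```text
(array([0.54971441, 0.17091661, 0.0605    ]), array([0.54987684, 0.22441714, 0.0605    ])) 0.053500786054074996 [0.52105663 0.20155287 0.0605    ]
(array([0.54556356, 0.16853246, 0.0965    ]), array([0.55534415, 0.22863574, 0.0965    ])) 0.060893871602442896 [0.52171485 0.2024701  0.0965    ]
plinth [0.52429668 0.20217452 0.042     ]
[0.55241227 0.16632848 0.042     ]
[0.49614831 0.23806236 0.042     ]
```

The box sits about 2 mm short in x relative to the plinth centre. I'll correct that, then lower and release.

{"name": "jog_arm", "arguments": {"hand": [0.05, 0.05, 0.05, 0.05, 0.05], "travel": [[0.002, 0, -0.008], [0, 0, -0.006], [0, 0, -0.003], [0, 0, -0.001], [0, 0, 0]], "yaw": [0, 0, 0, 0, 0]}}

```text
time_s: 6.45
position: [0.5248, 0.1966, 0.0668]
tool_rot: [[-0.991, 0.134, -0.0], [0.134, 0.991, -0.0], [0.0, -0.0, -1.0]]
ft_force: [-2.3, -1.5, 6.0]
grip_width: 0.0575
gripper_force: 38.9
```

{"name": "jog_arm", "arguments": {"hand": [0.062, 0.07, 0.075, 0.075, 0.075], "travel": [[0, 0, 0], [0, 0, 0], [0, 0, 0], [0, 0, 0.03], [0, 0, 0.06]], "yaw": [0, 0, 0, 0, 0]}}

```text
time_s: 7.08
position: [0.5241, 0.1964, 0.1555]
tool_rot: [[-0.991, 0.135, -0.005], [0.135, 0.991, -0.001], [0.005, -0.001, -1.0]]
ft_force: [0.7, 0.3, 1.3]
grip_width: 0.0753
gripper_force: 0.0
```

{"name": "jog_arm", "arguments": {"hand": [0.075, 0.075, 0.07, 0.07, 0.07], "travel": [[0.006, -0.04, 0], [0.006, -0.04, 0], [0.006, -0.04, 0], [0.006, -0.04, 0], [0.006, -0.04, 0]], "yaw": [-0.175, -0.175, -0.175, -0.175, -0.175]}}

```text
time_s: 7.7
position: [0.5551, -0.0047, 0.1563]
tool_rot: [[-0.527, 0.85, 0.0], [0.85, 0.527, 0.0], [-0.0, 0.0, -1.0]]
ft_force: [0.1, 0.5, 0.5]
grip_width: 0.0702
gripper_force: 0.0
```

{"name": "jog_arm", "arguments": {"hand": [0.07, 0.07, 0.07, 0.07, 0.07], "travel": [[0.008, -0.04, 0], [0.008, -0.04, 0], [0.008, -0.04, 0], [0.008, -0.04, 0], [0.008, -0.04, 0]], "yaw": [-0.175, -0.175, -0.175, -0.175, -0.175]}}

```text
time_s: 8.32
position: [0.5952, -0.2047, 0.1562]
tool_rot: [[0.314, 0.949, -0.0], [0.949, -0.314, 0.0], [0.0, -0.0, -1.0]]
ft_force: [0.2, 0.0, -0.4]
grip_width: 0.0697
gripper_force: 0.0
```

{"name": "jog_arm", "arguments": {"hand": [0.07, 0.07, 0.07, 0.07, 0.07], "travel": [[0, -0.026, 0], [0, 0, -0.04], [0, 0, 0], [0, 0, 0], [0, 0, 0]], "yaw": [-0.175, 0, 0, 0, 0]}}

```text
time_s: 8.95
position: [0.5956, -0.2293, 0.1179]
tool_rot: [[0.469, 0.883, 0.002], [0.883, -0.469, -0.001], [-0.0, 0.002, -1.0]]
ft_force: [0.1, -0.0, -0.7]
grip_width: 0.0699
gripper_force: 0.0
```

```bash
python3 - <<'E'
from h import *
shot('top','t2.png');shot('scene','s3.png')
t=cv2.imread('pics/t2.png')[190:310,190:310];s=cv2.imread('pics/s3.png')
cv2.imwrite('pics/c4.png',np.hstack([cv2.resize(t,(380,380),interpolation=2),cv2.resize(s[160:280,180:300],(380,380),interpolation=2)]))
print(env.observe()['position'])
E
```

```text
[ 0.5954337  -0.22926831  0.1174845 ]
```

View pics/c4.png

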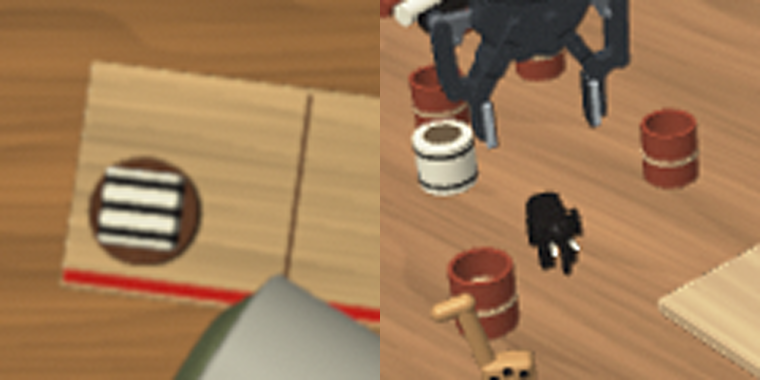

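```bash
python3 - <<'E'
from h import *
T=lambda u,v,z:px2w('top',190+u/3.1667,190+v/3.1667,z)
print('box',T(142,208.3,.078),'plinth',T(145,211,.042))
im=cv2.imread('pics/t2.png')[190:310,190:310]
big=cv2.resize(im,(760,760),interpolation=2)
hsv=cv2.cvtColor(im,cv2.COLOR_BGR2HSV);g=im.astype(int)
m=((g[:,:,2]<125)).astype(np.uint8);m[:,65:]=0;m[:45]=0;m[84:]=0
c=max(cv2.findContours(m,0,1)[0],key=cv2.contourArea)
h=cv2.convexHull(c);e=cv2.fitEllipse(h);print(e,T(*(np.array(e[0])*3.1667+1),.042))
w=((g.min(2)>150)|(g.max(2)<45)).astype(np.uint8);w[:,62:]=0;w[:48]=0;w[82:]=0
c=max(cv2.findContours(w,0,1)[0],key=cv2.contourArea);r=cv2.minAreaRect(cv2.findNonZero(w*(m|1)));print(r,T(*(np.array(r[0])*3.1667+1),.078))
E
```

```text
box [0.52515801 0.19156682 0.078     ] plinth [0.5244504  0.19538685 0.042     ]
((45.52824020385742, 66.57894134521484), (33.85178756713867, 35.297874450683594), 98.82862091064453) [0.52377231 0.19523949 0.042     ]
((44.27693176269531, 65.28462219238281), (23.938703536987305, 22.822391510009766), 7.125016689300537) [0.52560392 0.1921915  0.078     ]
```

The box is centred on the plinth to within about 2–3 mm. The elephant lies between the fingers, so I'll descend and grip it.

{"name": "jog_arm", "arguments": {"hand": [0.07, 0.07, 0.07, 0.07, 0.07], "travel": [[0.001, 0.002, -0.03], [0, 0, -0.03], [0, 0, -0.02], [0, 0, -0.009], [0, 0, 0]], "yaw": [0, 0, 0, 0, 0]}}

```text
time_s: 9.68
position: [0.5962, -0.2274, 0.0275]
tool_rot: [[0.47, 0.883, 0.0], [0.883, -0.47, -0.0], [-0.0, 0.0, -1.0]]
ft_force: [-0.4, 0.1, 0.7]
grip_width: 0.07
gripper_force: 0.0
```

{"name": "jog_arm", "arguments": {"hand": [0.02, 0.02, 0.02, 0.02, 0.02], "travel": [[0, 0, 0], [0, 0, 0], [0, 0, 0], [0, 0, 0], [0, 0, 0]], "yaw": [0, 0, 0, 0, 0], "grip_force": 30}}

```text
time_s: 10.3
position: [0.5963, -0.2275, 0.0281]
tool_rot: [[0.47, 0.883, 0.001], [0.883, -0.47, -0.001], [-0.0, 0.001, -1.0]]
ft_force: [-1.8, 0.1, 5.9]
grip_width: 0.0275
gripper_force: 31.7
```

{"name": "jog_arm", "arguments": {"hand": [0.02, 0.02, 0.02, 0.02, 0.02], "travel": [[0, 0, 0.03], [0, 0, 0.05], [0, 0, 0.05], [0, 0, 0.02], [0, 0, 0]], "yaw": [0, 0, 0, 0, 0]}}

```text
time_s: 10.92
position: [0.5963, -0.2275, 0.1785]
tool_rot: [[0.47, 0.883, 0.002], [0.883, -0.47, -0.001], [-0.0, 0.003, -1.0]]
ft_force: [-1.2, 0.0, -1.1]
grip_width: 0.0277
gripper_force: 30.9
```

{"name": "jog_arm", "arguments": {"hand": [0.02, 0.02, 0.02, 0.02, 0.02], "travel": [[-0.007, 0.042, 0], [-0.007, 0.042, 0], [-0.007, 0.042, 0], [-0.007, 0.042, 0], [-0.007, 0.042, 0]], "yaw": [0.07, 0.07, 0.07, 0.07, 0.075]}}

```text
time_s: 11.55
position: [0.5601, -0.0159, 0.1755]
tool_rot: [[0.131, 0.991, -0.003], [0.991, -0.131, 0.001], [0.0, -0.003, -1.0]]
ft_force: [0.1, -0.1, -1.0]
grip_width: 0.0274
gripper_force: 30.9
```

{"name": "jog_arm", "arguments": {"hand": [0.02, 0.02, 0.02, 0.02, 0.02], "travel": [[-0.007, 0.042, 0], [-0.007, 0.042, 0], [-0.007, 0.042, 0], [-0.007, 0.042, 0], [-0.008, 0.046, 0]], "yaw": [0, 0, 0, 0, 0]}}

```text
time_s: 12.18
position: [0.5241, 0.1978, 0.1755]
tool_rot: [[0.134, 0.991, -0.003], [0.991, -0.134, -0.001], [-0.001, -0.003, -1.0]]
ft_force: [2.0, -0.1, -0.9]
grip_width: 0.0275
gripper_force: 30.9
```

{"name": "jog_arm", "arguments": {"hand": [0.02, 0.02, 0.02, 0.02, 0.02], "travel": [[0, 0, -0.03], [0, 0, -0.03], [0, 0, 0], [0, 0, 0], [0, 0, 0]], "yaw": [0, 0, 0, 0, 0]}}

```text
time_s: 12.8
position: [0.5255, 0.1966, 0.1183]
tool_rot: [[0.134, 0.991, 0.002], [0.991, -0.134, 0.0], [0.0, 0.002, -1.0]]
ft_force: [-0.0, 0.6, -0.3]
grip_width: 0.0275
gripper_force: 30.8
```

```bash
python3 - <<'E'
from h import *
shot('scene','s4.png')
s=cv2.imread('pics/s4.png')
cv2.imwrite('pics/c5.png',cv2.resize(s[200:320,340:460],(560,560),interpolation=2))
print(env.observe()['position'])
E
```

```text
[0.52543189 0.19658801 0.11822522]
```

View pics/c5.png

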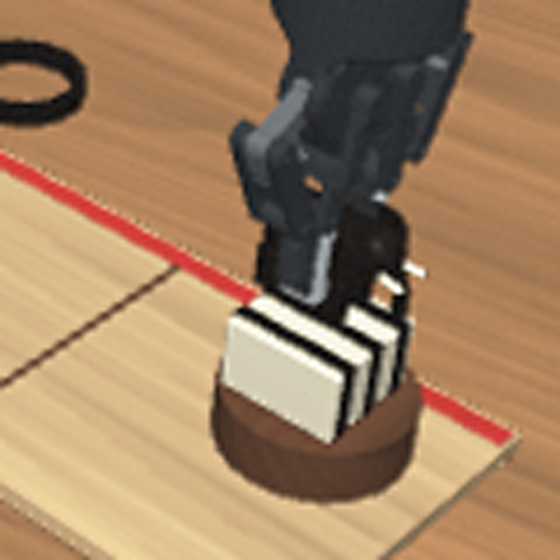

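The elephant hangs upright over the middle of the box, with its feet about 12 mm above the top. I'll lower it.

{"name": "jog_arm", "arguments": {"hand": [0.02, 0.02, 0.02, 0.02, 0.02], "travel": [[0, 0, -0.006], [0, 0, -0.004], [0, 0, -0.002], [0, 0, 0], [0, 0, 0]], "yaw": [0, 0, 0, 0, 0]}}

```text
time_s: 13.48
position: [0.5249, 0.1966, 0.1061]
tool_rot: [[0.134, 0.991, 0.0], [0.991, -0.134, -0.0], [-0.0, 0.0, -1.0]]
ft_force: [-2.3, -1.6, 7.7]
grip_width: 0.0273
gripper_force: 32.0
```

{"name": "jog_arm", "arguments": {"hand": [0.032, 0.04, 0.05, 0.05, 0.05], "travel": [[0, 0, 0], [0, 0, 0], [0, 0, 0], [0, 0, 0.03], [0, 0, 0.06]], "yaw": [0, 0, 0, 0, 0]}}

```text
time_s: 14.1
position: [0.5242, 0.1964, 0.1944]
tool_rot: [[0.134, 0.991, -0.005], [0.991, -0.134, -0.001], [-0.002, -0.005, -1.0]]
ft_force: [-0.0, 0.3, 0.3]
grip_width: 0.0498
gripper_force: 0.0
```

{"name": "jog_arm", "arguments": {"hand": [0.0854, 0.0854, 0.0854, 0.0854, 0.0854], "travel": [[0.005, -0.055, 0], [0.005, -0.055, 0], [0.005, -0.055, 0], [0.005, -0.055, 0], [0.005, -0.055, 0]], "yaw": [0, 0, 0, 0, 0]}}

```text
time_s: 14.72
position: [0.55, -0.0802, 0.1953]
tool_rot: [[0.134, 0.991, 0.0], [0.991, -0.134, 0.0], [0.0, 0.0, -1.0]]
ft_force: [1.7, 0.7, 0.4]
grip_width: 0.0856
gripper_force: 0.0
```

{"name": "jog_arm", "arguments": {"hand": [0.0854, 0.0854, 0.0854, 0.0854, 0.0854], "travel": [[0.005, -0.055, 0], [0.005, -0.055, 0], [0.005, -0.055, 0], [0.005, -0.055, 0], [0.006, -0.055, 0]], "yaw": [0, 0, 0, 0, 0]}}

```text
time_s: 15.35
position: [0.5759, -0.3552, 0.1952]
tool_rot: [[0.134, 0.991, -0.0], [0.991, -0.134, 0.0], [0.0, -0.0, -1.0]]
ft_force: [1.2, -0.2, 0.0]
grip_width: 0.0856
gripper_force: 0.0
```

```bash
python3 - <<'E'
from h import *
shot('top','t3.png');shot('scene','s5.png')
t=cv2.imread('pics/t3.png');s=cv2.imread('pics/s5.png')
cv2.imwrite('pics/c6.png',np.hstack([cv2.resize(t[190:310,190:310],(390,390),interpolation=2),cv2.resize(s[200:320,340:460],(390,390),interpolation=2)]))
print(env.observe()['position'])
E
```

```text
[ 0.57525512 -0.358525    0.19387279]
```

View pics/c6.png

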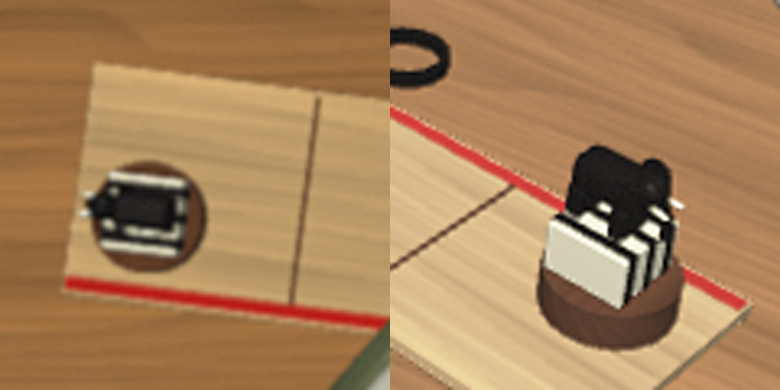

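The elephant stands upright on the middle of the box. Next is the holder.

{"name": "jog_arm", "arguments": {"hand": [0.0854, 0.0854, 0.0854, 0.0854, 0.0854], "travel": [[0, -0.013, -0.03], [0, 0, -0.05], [0, 0, -0.05], [0, 0, -0.025], [0, 0, -0.01]], "yaw": [0, 0, 0, 0, 0]}}

```text
time_s: 16.08
position: [0.5757, -0.3654, 0.0287]
tool_rot: [[0.133, 0.991, -0.002], [0.991, -0.133, 0.002], [0.002, -0.002, -1.0]]
ft_force: [0.6, -0.5, 0.7]
grip_width: 0.0853
gripper_force: 0.0
```

{"name": "jog_arm", "arguments": {"hand": [0.0854, 0.04, 0.04, 0.04, 0.04], "travel": [[0, 0, 0], [0, 0, 0], [0, 0, 0], [0, 0, 0], [0, 0, 0]], "yaw": [0, 0, 0, 0, 0]}}

```text
time_s: 16.7
position: [0.5765, -0.3667, 0.0317]
tool_rot: [[0.134, 0.991, 0.002], [0.991, -0.134, -0.001], [-0.001, 0.002, -1.0]]
ft_force: [-0.1, 1.5, 6.2]
grip_width: 0.047
gripper_force: 31.0
```

{"name": "jog_arm", "arguments": {"hand": [0.04, 0.04, 0.04, 0.04, 0.04], "travel": [[0, 0, 0], [0, 0, 0.03], [0, 0, 0.05], [0, 0, 0.04], [0, 0, 0]], "yaw": [0, 0, 0, 0, 0]}}

```text
time_s: 17.32
position: [0.577, -0.3671, 0.1542]
tool_rot: [[0.134, 0.991, 0.005], [0.991, -0.134, -0.005], [-0.004, 0.006, -1.0]]
ft_force: [-0.0, -0.0, -1.2]
grip_width: 0.0471
gripper_force: 31.3
```

{"name": "jog_arm", "arguments": {"hand": [0.04, 0.04, 0.04, 0.04, 0.04], "travel": [[-0.007, 0.045, 0], [-0.007, 0.045, 0], [-0.007, 0.045, 0], [-0.007, 0.045, 0], [-0.007, 0.045, 0]], "yaw": [0, 0, 0, 0, 0]}}

```text
time_s: 17.95
position: [0.5401, -0.1397, 0.1492]
tool_rot: [[0.134, 0.991, -0.002], [0.991, -0.134, 0.001], [0.001, -0.002, -1.0]]
ft_force: [0.7, 0.2, -0.6]
grip_width: 0.047
gripper_force: 31.3
```

{"name": "jog_arm", "arguments": {"hand": [0.04, 0.04, 0.04, 0.04, 0.04], "travel": [[-0.007, 0.045, 0], [-0.007, 0.045, 0], [-0.007, 0.045, 0], [-0.007, 0.045, 0], [-0.005, 0.043, 0]], "yaw": [0, 0, 0, 0, 0]}}

```text
time_s: 18.58
position: [0.507, 0.0831, 0.1493]
tool_rot: [[0.134, 0.991, -0.002], [0.991, -0.134, 0.0], [-0.0, -0.002, -1.0]]
ft_force: [0.8, -1.4, -1.1]
grip_width: 0.0468
gripper_force: 31.3
```

{"name": "jog_arm", "arguments": {"hand": [0.04, 0.04, 0.04, 0.04, 0.04], "travel": [[0, 0, -0.04], [0, 0, -0.04], [0, 0, -0.01], [0, 0, 0], [0, 0, 0]], "yaw": [0, 0, 0, 0, 0]}}

```text
time_s: 19.2
position: [0.5087, 0.0815, 0.0615]
tool_rot: [[0.134, 0.991, 0.002], [0.991, -0.134, -0.0], [0.0, 0.002, -1.0]]
ft_force: [0.1, -0.2, -0.4]
grip_width: 0.0468
gripper_force: 31.3
```

```bash
python3 - <<'E'
from h import *
shot('scene','s6.png')
s=cv2.imread('pics/s6.png')
cv2.imwrite('pics/c7.png',cv2.resize(s[190:340,290:460],(680,600),interpolation=2))
print(env.observe()['position'])
E
```

```text
[0.50870535 0.08148292 0.06151964]
```

View pics/c7.png

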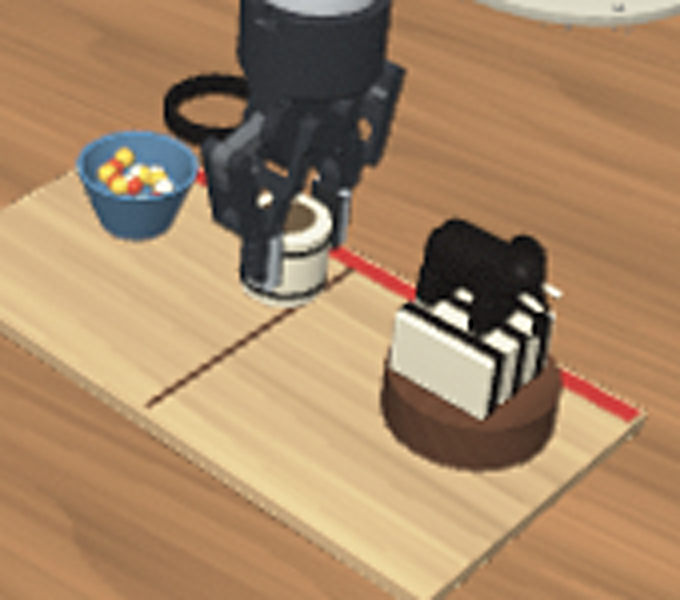

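```bash
python3 - <<'E'
from h import *
S=lambda u,v,z:px2w('scene',290+u/4,190+v/4,z)
h=S(285.5,279,.030);b=S(138,167,.052);p=np.array([.5243,.2022,.042])
print('holder',h,'bowl',b,'mid',(b+p)/2,np.linalg.norm((b-p)[:2]))
print('line',S(352,268,.012),S(150,405,.012))
# predicted outline if holder at h
for a in np.arange(0,360,45):
    u,v=w2px('scene',h+.024*np.array([np.cos(np.radians(a)),np.sin(np.radians(a)),0]));print(round((u-290)*4),round((v-190)*4),end='; ')
E
```

```text
holder [0.50578603 0.07882931 0.03      ] bowl [ 0.49433869 -0.03142405  0.052     ] mid [0.50931935 0.08538797 0.047     ] 0.23553742511820946
line [0.45326266 0.09127015 0.012     ] [0.61937278 0.07011455 0.012     ]
261 300; 295 306; 323 296; 328 276; 309 258; 277 253; 249 263; 243 282;
```

The holder is about 3 mm short in x and 5 mm short in y of the mid point. I'll correct that and set it down.

{"name": "jog_arm", "arguments": {"hand": [0.04, 0.04, 0.04, 0.04, 0.04], "travel": [[0.003, 0.005, -0.006], [0, 0, -0.006], [0, 0, -0.004], [0, 0, -0.002], [0, 0, 0]], "yaw": [0, 0, 0, 0, 0]}}

```text
time_s: 19.88
position: [0.5109, 0.0867, 0.0436]
tool_rot: [[0.133, 0.991, 0.001], [0.991, -0.133, -0.0], [0.0, 0.001, -1.0]]
ft_force: [-6.9, 0.5, 16.6]
grip_width: 0.0474
gripper_force: 32.8
```

{"name": "jog_arm", "arguments": {"hand": [0.053, 0.06, 0.065, 0.065, 0.065], "travel": [[0, 0, 0], [0, 0, 0], [0, 0, 0], [0, 0, 0.04], [0, 0, 0.06]], "yaw": [0, 0, 0, 0, 0]}}

```text
time_s: 20.5
position: [0.5103, 0.0866, 0.1422]
tool_rot: [[0.134, 0.991, -0.004], [0.991, -0.134, 0.0], [-0.0, -0.004, -1.0]]
ft_force: [0.7, -0.2, 0.1]
grip_width: 0.065
gripper_force: 0.0
```

{"name": "jog_arm", "arguments": {"hand": [0.0854, 0.0854, 0.0854, 0.0854, 0.0854], "travel": [[-0.006, -0.032, 0.01], [-0.006, -0.032, 0], [-0.006, -0.032, 0], [-0.006, -0.032, 0], [-0.006, -0.032, 0]], "yaw": [0.157, 0.157, 0.157, 0.157, 0.157]}}

```text
time_s: 21.12
position: [0.4807, -0.0744, 0.1522]
tool_rot: [[-0.61, 0.792, -0.0], [0.792, 0.61, 0.0], [0.0, -0.0, -1.0]]
ft_force: [-0.0, -0.1, 0.0]
grip_width: 0.0855
gripper_force: 0.0
```

{"name": "jog_arm", "arguments": {"hand": [0.0854, 0.0854, 0.0854, 0.0854, 0.0854], "travel": [[-0.006, -0.032, 0], [-0.006, -0.032, 0], [-0.006, -0.032, 0], [-0.006, -0.032, 0], [-0.001, -0.031, 0]], "yaw": [0.157, 0.157, 0.157, 0.157, 0.157]}}

```text
time_s: 21.75
position: [0.4556, -0.2334, 0.1522]
tool_rot: [[-0.992, 0.13, -0.0], [0.13, 0.992, 0.0], [0.0, 0.0, -1.0]]
ft_force: [1.1, 0.9, -0.3]
grip_width: 0.0855
gripper_force: 0.0
```

```bash
python3 - <<'E'
from h import *
shot('top','t4.png');shot('scene','s7.png')
t=cv2.imread('pics/t4.png');s=cv2.imread('pics/s7.png')
cv2.imwrite('pics/c8.png',np.hstack([cv2.resize(t[190:310,200:320],(390,390),interpolation=2),cv2.resize(s[180:300,230:350],(390,390),interpolation=2)]))
print(env.observe()['position'],env.observe()['q'])
E
```

```text
[ 0.45592851 -0.23490055  0.15206075] [-4.04903718e+01  2.35702924e+01  8.90151415e+01 -2.62743663e-02
  6.73774535e+01 -1.22769124e+02]
```

View pics/c8.png

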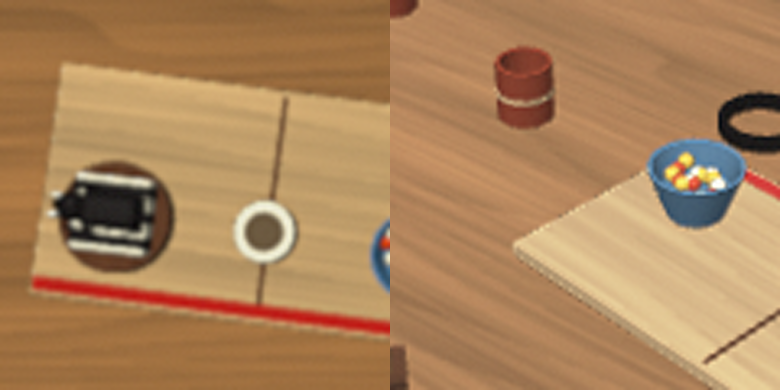

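The holder stands on the centre line, level with the plinth and bowl. Next is the cup.

{"name": "jog_arm", "arguments": {"hand": [0.0854, 0.0854, 0.0854, 0.0854, 0.0854], "travel": [[0, 0.002, -0.04], [0, 0, -0.04], [0, 0, -0.03], [0, 0, -0.01], [0, 0, 0]], "yaw": [0, 0, 0, 0, 0]}}

```text
time_s: 22.48
position: [0.4562, -0.2301, 0.0324]
tool_rot: [[-0.991, 0.135, -0.0], [0.135, 0.991, 0.0], [0.0, 0.0, -1.0]]
ft_force: [-0.1, 0.8, 0.0]
grip_width: 0.0855
gripper_force: 0.0
```

{"name": "jog_arm", "arguments": {"hand": [0.04, 0.04, 0.04, 0.04, 0.04], "travel": [[0, 0, 0], [0, 0, 0], [0, 0, 0], [0, 0, 0], [0, 0, 0]], "yaw": [0, 0, 0, 0, 0]}}

```text
time_s: 23.1
position: [0.4565, -0.2308, 0.0334]
tool_rot: [[-0.991, 0.135, 0.002], [0.135, 0.991, -0.001], [-0.002, -0.001, -1.0]]
ft_force: [0.1, -0.1, 6.6]
grip_width: 0.0456
gripper_force: 30.2
```

{"name": "jog_arm", "arguments": {"hand": [0.04, 0.04, 0.04, 0.04, 0.04], "travel": [[0, 0, 0.03], [0, 0, 0.05], [0, 0, 0.05], [0, 0, 0], [0, 0, 0]], "yaw": [0, 0, 0, 0, 0]}}

```text
time_s: 23.72
position: [0.4556, -0.23, 0.1618]
tool_rot: [[-0.991, 0.134, -0.001], [0.134, 0.991, 0.001], [0.001, 0.001, -1.0]]
ft_force: [0.1, 0.1, -2.0]
grip_width: 0.0456
gripper_force: 31.3
```

{"name": "jog_arm", "arguments": {"hand": [0.04, 0.04, 0.04, 0.04, 0.04], "travel": [[0.02, 0.05, 0], [0.02, 0.05, 0], [0.02, 0.05, 0], [0.02, 0.05, 0], [0.02, 0.05, 0]], "yaw": [0, 0, 0, 0, 0]}}

```text
time_s: 24.35
position: [0.5559, 0.0214, 0.1606]
tool_rot: [[-0.991, 0.135, -0.003], [0.135, 0.991, 0.001], [0.003, 0.0, -1.0]]
ft_force: [0.9, -0.1, -0.2]
grip_width: 0.045
gripper_force: 31.4
```

{"name": "jog_arm", "arguments": {"hand": [0.04, 0.04, 0.04, 0.04, 0.04], "travel": [[0.021, 0.05, 0], [0, 0, -0.04], [0, 0, -0.04], [0, 0, -0.015], [0, 0, 0]], "yaw": [0, 0, 0, 0, 0]}}

```text
time_s: 24.98
position: [0.5767, 0.0695, 0.0664]
tool_rot: [[-0.991, 0.135, -0.003], [0.135, 0.991, 0.0], [0.003, -0.0, -1.0]]
ft_force: [-0.6, -0.1, -1.0]
grip_width: 0.0451
gripper_force: 31.4
```

```bash
python3 - <<'E'
from h import *
shot('scene','s8.png')
s=cv2.imread('pics/s8.png')
cv2.imwrite('pics/c9.png',cv2.resize(s[220:320,300:400],(600,600),interpolation=2))
print(env.observe()['position'])
E
```

```text
[0.57730959 0.06940797 0.06761019]
```

View pics/c9.png

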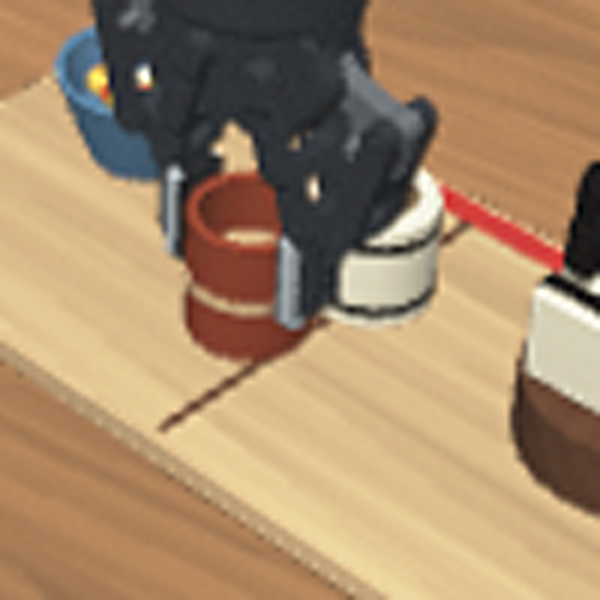

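```bash
python3 - <<'E'
from h import *
S=lambda u,v,z:px2w('scene',300+u/6,220+v/6,z)
def out(P,r):
    a=np.radians(np.arange(0,360,3));q=np.array([w2px('scene',P+r*np.array([np.cos(t),np.sin(t),0])) for t in a]);q=(q-[300,220])*6
    return q[:,0].min(),q[:,0].max(),q[:,1].max()
c=S(249,321,.034);print('cup',c,out(c,.023))
h=S(374,286,.012);print('holder',h,out(h,.024))
print('line',S(162,429,.012),S(465,228,.012), np.linalg.norm((c-h)[:2]))
E
```

```text
cup [0.57619945 0.07439349 0.034     ] (np.float64(183.55128889652974), np.float64(314.539208863613), np.float64(363.30493776886385))
holder [0.50827828 0.084359   0.012     ] (np.float64(308.9496924946443), np.float64(439.22674405360544), np.float64(327.333883037792))
line [0.62064562 0.06975873 0.012     ] [0.45719565 0.09234241 0.012     ] 0.0686483509720427
```

The cup is within 2 mm of the centre line with a gap of about 21 mm to the holder. I'll lower and release it.

{"name": "jog_arm", "arguments": {"hand": [0.04, 0.04, 0.04, 0.04, 0.04], "travel": [[0, 0.001, -0.008], [0, 0, -0.006], [0, 0, -0.004], [0, 0, -0.003], [0, 0, 0]], "yaw": [0, 0, 0, 0, 0]}}

```text
time_s: 25.65
position: [0.577, 0.0707, 0.0462]
tool_rot: [[-0.991, 0.134, -0.0], [0.134, 0.991, 0.0], [0.0, 0.0, -1.0]]
ft_force: [-0.0, 0.6, -0.9]
grip_width: 0.0452
gripper_force: 31.4
```

{"name": "jog_arm", "arguments": {"hand": [0.04, 0.04, 0.05, 0.058, 0.065], "travel": [[0, 0, -0.001], [0, 0, 0], [0, 0, 0], [0, 0, 0], [0, 0, 0]], "yaw": [0, 0, 0, 0, 0]}}

```text
time_s: 26.28
position: [0.5771, 0.0706, 0.0454]
tool_rot: [[-0.991, 0.134, 0.0], [0.134, 0.991, -0.0], [-0.0, -0.0, -1.0]]
ft_force: [0.3, -0.3, -0.4]
grip_width: 0.0647
gripper_force: 0.0
```

{"name": "jog_arm", "arguments": {"hand": [0.065, 0.065, 0.065, 0.065, 0.065], "travel": [[0, 0, 0.03], [0, 0, 0.05], [0, 0, 0.06], [0, 0, 0.06], [0, 0, 0]], "yaw": [0, 0, 0, 0, 0]}}

```text
time_s: 26.9
position: [0.5784, 0.0706, 0.2502]
tool_rot: [[-0.991, 0.134, 0.01], [0.134, 0.991, -0.001], [-0.01, 0.001, -1.0]]
ft_force: [-0.2, -0.1, -1.6]
grip_width: 0.065
gripper_force: 0.0
```

{"name": "jog_arm", "arguments": {"hand": [0.065, 0.065, 0.065, 0.065, 0.065], "travel": [[-0.02, -0.05, 0], [-0.02, -0.05, 0], [-0.02, -0.05, 0], [-0.02, -0.05, 0], [0, -0.05, 0]], "yaw": [0, 0, 0, 0, 0]}}

```text
time_s: 27.52
position: [0.4957, -0.1806, 0.2447]
tool_rot: [[-0.991, 0.135, -0.001], [0.135, 0.991, 0.001], [0.001, 0.001, -1.0]]
ft_force: [1.5, 0.3, 0.0]
grip_width: 0.0649
gripper_force: 0.0
```

```bash
python3 - <<'E'
from h import *
shot('top','t5.png');shot('scene','s9.png')
t=cv2.imread('pics/t5.png');s=cv2.imread('pics/s9.png')
cv2.imwrite('pics/c10.png',np.hstack([cv2.resize(t[180:330,200:350],(390,390),interpolation=2),cv2.resize(s[190:340,300:450],(390,390),interpolation=2)]))
print(env.observe()['position'])
E
```

```text
[ 0.49640272 -0.18332169  0.24409264]
```

View pics/c10.png

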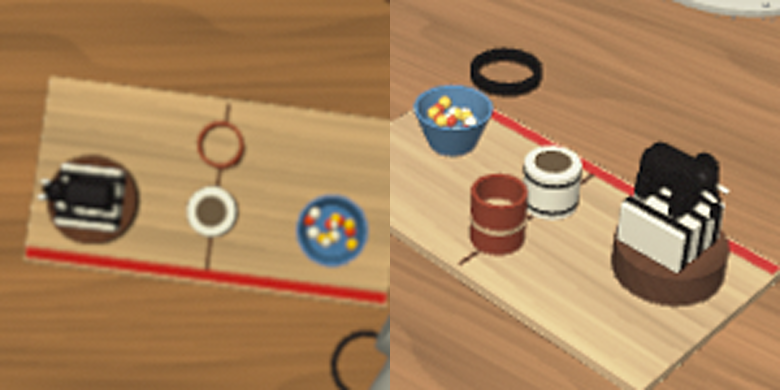

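Both views show everything upright in place: box and elephant on the plinth, holder on the line midway, and cup behind it with a gap of about 20 mm. The gripper is clear, so I'm handing in.

```bash
python3 -c "
from rig import env
print(env.close_job())"
```

```text
the job is handed in; nothing more can be done
None
```

The display is set out as asked and handed in at about 28 s: box and elephant on the plinth, holder midway between plinth and bowl, cup about 20 mm behind it on the centre line; everything stood upright and clear of the gripper in the last pictures, but no verdict came back.

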